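Park the hand mill heavy side down

ROBOT

A 7-joint arm with a two-finger parallel gripper is mounted at the origin on a cart in front of the work surface, level with it; the furniture and walls round the work are solid. World frame = base frame: x ahead of the robot, y to its left, z up, the work surface at z = 0. Lengths are in m, angles in rad, forces in N, time in s.
With the tool pointing down it reaches from about 0.425 to 0.925 m from the base axis. Payload 6.8 kg.
Tool frame: the origin (TCP) lies on the centre line of the jaws, within the pads' length; the fingertips stand 17 mm ahead of it and the grasp point (between the pads) lies 2 mm behind it (nose_length is the distance from the TCP to the fingertips, in m); z points along the fingers, x is the direction in which the jaws open and shut, and the axes are right-handed (so a half turn about z gives the same grasp; the last joint's range is limited). The gripper opens to 85 mm and grips with 20 to 120 N. Pads are 22 mm wide; open, the fingers measure 114 mm over their backs; the gripper's body (76 mm by 85 mm) begins 54 mm behind the grasp point. The pads swing forward as they close: fully open they stand 13 mm farther back than shut.
Start: joints at [1.15, 0.477, 0.022, 1.555, -0.011, 1.109, -0.083], TCP at [0.208, -0.642, 0.248] pointing down, gripper open.
Joint ranges: [-2.96, 2.96], [-0.34, 2.1], [-1.41, 1.46], [0.24, 2.44], [-1.37, 4.51], [0.17, 1.92], [-2.96, 2.96]. Speed limits (rad/s): [2.39, 2.39, 3.14, 3.14, 3.14, 3.14, 3.14].

INTERFACE

Orientations are given as a unit quaternion [w, x, y, z].
In Python, from station import * gives the robot as it stands.
- The arm moves only by the tool send_rows, never from a script. Its argument "commands" is a list of rows, each an object with "translation": the shift along the tool's x, y, z in m, a list of three; "rot": the turn, a rotation vector about the tool's x, y, z in degrees, a list of three; "grip": the finger opening in m, from 0 to 0.0854. In form: [{"translation": [tx, ty, tz], "rot": [rx, ry, rz], "grip": grip}, ...]. A call has exactly 5 rows; each row shifts and turns the commanded pose from where the row before left it, along the tool's axes as they then stand; what a row does not reach is not made up. A row lasts 1/12 s, in which the tool goes at most 41.7 mm and 7.16 degrees, less where a joint would pass 70% of its speed; a pose out of reach is approached as far as the arm can. A call with a gripper value outside its range is refused whole. The fingers move at their own pace and stop on an object; "force" is the grip in N (left out, the last holds). Time passes only in rows, so rows that do not move let the fingers close, or fill a call up. It gives the time, the measured TCP pose, the force and the opening at its end, in the units of the state.
- get_obs(): the state, without advancing time (a new reading comes with each control period).
- read_camera(name): name is "side" or "top" or "wrist"; returns a dict with "pixels" (420x560x3 uint8, red, green, blue), "depth" (420x560 float32, m along the optical axis (not along the pixel's ray), 0 where there is no reading), "mtx" (3x3 intrinsics, pixels), "extrinsics" (4x4, takes a point from camera to world coordinates). Camera axes: x right, y up, looking along -z (the intrinsics and any distortion apply to the point x, -y, -z); pixel columns grow to the right and rows downward; lengths in m; the calibration is good to about 2 mm. A picture is of the moment at which its call begins.
- hand_in(): hands the job in, once; it reports no verdict.
The state is a dict: "t": time; "q": joint angles; "joint_vel": joint speeds; "joint_torque": joint torques, N m; "eef_pos": TCP position; "tool_rot": TCP orientation; "contact_force": force on the tool from outside, world axes, zero at the start; "torque": the same for the moment, N m; "gripper_width": opening from 0.0 (shut) to 1.0 (fully open).
Only numpy, scipy, OpenCV 4.12 (cv2) and the standard library are available. Lean on these libraries where they do the work, as an engineer would, in place of code of your own. Each camera call takes 0.05 s, during which the arm holds its last target.

TASK

Park the hand mill: slide the flat steel cover on its top fully shut over the hopper, then take the crank by its wooden handle and turn it one whole turn, feeling where the weight hidden in the drum drags and where it helps. Then bring the drum to rest with its heavy side hanging straight down (within about 20 degrees) and finish there, still holding the handle with the cover shut. Do not knock over or push away the mug, tin, egg cup and pepper mill standing around.

Things in the scene. Friction and masses are not known exactly. Their poses are not given: they have to be found in the camera images.
- mill: hand mill, fixed to the worktop: white foot 160x130x12 mm, two white cheeks 96 mm apart outside, steel drum 88 mm across between them, hopper above. Cover rails on top: 102 mm apart outside, 190 mm high, from 63 mm in front of the origin to 153 mm behind. Origin: centre of the foot's underside. x points to its back (away from the robot), y to the crank side, z up; stands turned up to 0.25 rad.
- cover_tab (a point): black upright tab on the flat steel cover, 12 mm thick along the mill's x, 36 mm wide along its y, 36 mm high, top 220 mm above the worktop. This point lies in it 12 mm below its top, 24 mm above the cover's upper face, and moves with the cover. Axes as the mill's.
- cover (a joint): how far the cover (122x88x6 mm) stands open, in m: 0 = fully shut against the front stop, 0.09 at most. It opens towards the mill's +x, so the tab must go this far towards the mill's -x to shut it. About 1.5 N of friction; stays where it is left.
- axle (a point): fixed point on the horizontal axle line of drum and crank, 110 mm above the worktop, 125 mm from the mill's middle towards its y: the centre of the circle on which the middle of the handle runs. Axes as the mill's.
- handle: wooden crank handle, round bar 19 mm thick, 66 mm long, parallel to the mill's y; origin in its middle, 50 mm from the axle line. It spins on its pin, so a fixed grip from above, fingers either side along the mill's x, can take it all round its circle (60 to 160 mm above the worktop). The crank arm is 41 mm from the origin on the mill's side; the other side is open.
- rest_pad: tiny sprung pad (12 mm) inside the hollow drum; origin 46 mm straight below the axle line, at mid drum, 64 mm above the worktop; never seen and out of reach. The hidden weight brushes it, too lightly to feel, only while the heavy side hangs down within 20 degrees. Where the heavy side lies relative to the crank differs at each start, then stays: feel it at the handle.
- drum (a joint): turn of drum and crank about the mill's y, rad: 0 = handle straight above the axle (it starts within 0.3 of that), grows as the handle goes from the top to the mill's +x (back) and down; pi = bottom. No stops, the count goes on. Friction takes about 5 N at the handle and holds the drum anywhere; the heavy side adds up to 4 N while it rises, takes off as much while it sinks, nothing at top or bottom.
- mug: the dark-and-white mug, 82 mm wide, 97 mm tall; stands loose, leave it alone. Origin: centre of its underside.
- tin: the small round tin, 75 mm wide, 66 mm tall; stands loose, leave it alone. Origin: centre of its underside.
- egg_cup: the egg cup, 52 mm wide, 58 mm tall; stands loose, leave it alone. Origin: centre of its underside.
- pepper_mill: the wooden pepper mill, 58 mm wide, 170 mm tall; stands loose, leave it alone. Origin: centre of its underside.

How it is judged:
On the way, in this order (a step that is already met when the one before it is completed fails the run):
1. the cover is slid fully shut (within 3 mm) (value of joint cover below 0.003 m), for 0.2 s.
2. the crank handle has been turned through the bottom of its circle (value of joint cover below 0.003 m and z of handle in the frame of axle below -0.042 m), for 0.05 s.
3. the crank handle has come to the top of its circle again, completing the turn (value of joint cover below 0.003 m and z of handle in the frame of axle above 0.04 m), for 0.05 s.
At the end, for the whole second after the job is handed in: The heavy side of the drum points straight down within 0.35 rad (20 degrees), so that the weight touches the rest pad, the drum is at rest (under 0.05 rad/s), the cover is shut within 3 mm, and the fingers still hold the handle (more than 2 N) (contact force between rest_pad and anything else above 0.02 N and value of joint cover below 0.003 m and contact force between the fingers and handle above 2 N and velocity of joint drum between -0.05 and 0.05 rad/s); the arm keeps its last pose, push and grip.
It fails at once if mug pushed more than 25 mm or knocked over (distance of mug from where it was at the start of the episode above 0.025 m or angle between mug's own z axis and vertical above 0.5 rad).
It fails at once if tin pushed more than 25 mm or knocked over (distance of tin from where it was at the start of the episode above 0.025 m or angle between tin's own z axis and vertical above 0.5 rad).
It fails at once if egg cup pushed more than 25 mm or knocked over (distance of egg_cup from where it was at the start of the episode above 0.025 m or angle between egg_cup's own z axis and vertical above 0.5 rad).
It fails at once if pepper mill pushed more than 25 mm or knocked over (distance of pepper_mill from where it was at the start of the episode above 0.025 m or angle between pepper_mill's own z axis and vertical above 0.5 rad).
It also fails if it takes over 67 s, if anything falls off the work surface, if the arm or the gripper's body presses on something with over 40 N, if the wrist force passes 120 N, or if a joint passes its speed limit or range.

## Working session

There is one attempt and no reset: what is moved stays moved. The work goes in short steps, Python scripts to look and compute and a tool call to move; the robot and the scene stay as the last step left them, time stands still between calls to the robot, and variables do not carry over. Pictures are saved under pics/ and viewed, and the job is handed in when it is done.

Besides the shell and the picture viewer there is one more tool, called after "Call:" by a JSON object that holds its "method" and its "body". send_rows: Moves the arm, as the interface text tells. Its arguments: {"type":"object","properties":{"commands":{"type":"array","items":{"type":"object","properties":{"translation":{"type":"array","items":{"type":"number"}},"rot":{"type":"array","items":{"type":"number"}},"grip":{"type":"number"}}}},"force":{"type":"number"}},"required":["commands"]}

```bash
ls; mkdir -p pics; cat > h.py <<'E'
from station import *
import numpy as np, cv2
def save(c,name,n):
    cv2.imwrite(f'pics/{n}.png',c['pixels'][:,:,::-1])
    np.savez(f'{name}.npz',**{k:c[k] for k in c})
def pt(c,u,v):
    d=float(c['depth'][int(v),int(u)]); K=c['mtx']
    p=np.array([(u-K[0,2])/K[0,0]*d,-(v-K[1,2])/K[1,1]*d,-d,1])
    return (c['extrinsics']@p)[:3]
E
python3 - <<'E'
from h import *
o=get_obs()
for k in o: print(k,np.round(o[k],4))
for n in('side','top'): 
    c=read_camera(n); save(c,n,n+'0'); print(n,np.round(c['extrinsics'],3).tolist(),c['mtx'].tolist())
E
```

```text
pics
t 0.0
q [ 1.1499  0.4778  0.0224  1.5565 -0.0115  1.1093 -0.0831]
joint_vel [ 0.0003 -0.0008  0.0013 -0.0003  0.0016 -0.0012 -0.0007]
joint_torque [-2.00000e-04 -5.96458e+01  1.60800e+00 -2.81200e+01  1.25000e-02
  9.20000e-03 -0.00000e+00]
eef_pos [ 0.2075 -0.6417  0.2473]
tool_rot [-5.000e-04  8.086e-01 -5.883e-01 -8.000e-04]
contact_force [ 0.0666 -0.1099  0.1984]
torque [ 0.0406  0.0532 -0.0278]
gripper_width 1.0034
side [[-0.94, 0.13, -0.316, 0.236], [-0.341, -0.425, 0.838, 0.92], [-0.025, 0.896, 0.444, 0.655], [0.0, 0.0, 0.0, 1.0]] [[449.56022474465544, 0.0, 274.7363186632704], [0.0, 449.56022474465544, 207.61089520586816], [0.0, 0.0, 1.0]]
top [[-0.026, 0.994, -0.107, 0.515], [-0.999, -0.024, 0.022, -0.069], [0.019, 0.108, 0.994, 1.094], [0.0, 0.0, 0.0, 1.0]] [[401.6653466220506, 0.0, 278.9115555601928], [0.0, 401.6653466220506, 215.7387161809439], [0.0, 0.0, 1.0]]
```

View pics/side0.png

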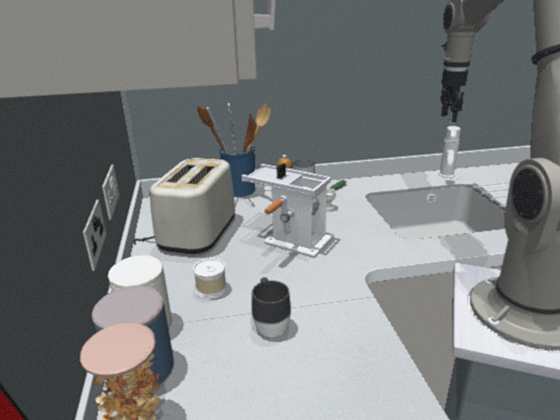

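View pics/top0.png

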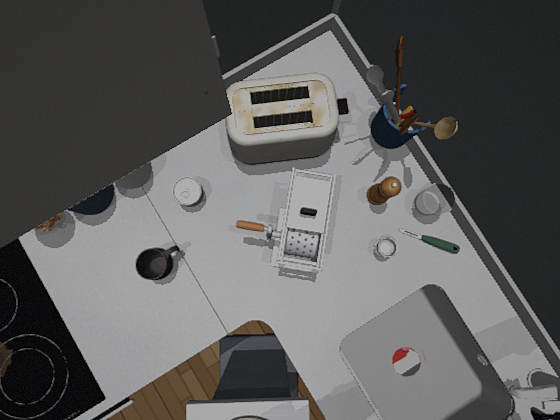

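```bash
python3 - <<'E'
from h import *
for n,(a,b,c,d) in dict(top=(220,160,350,285),side=(230,140,350,260)).items():
    im=cv2.imread(f'pics/{n}0.png')[b:d,a:c]
    cv2.imwrite(f'pics/{n}0z.png',cv2.resize(im,None,fx=6 if n=='top' else 5,fy=6 if n=='top' else 5,interpolation=cv2.INTER_CUBIC)[:600*2])
E
```

```text
(no output)
```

View pics/top0z.png

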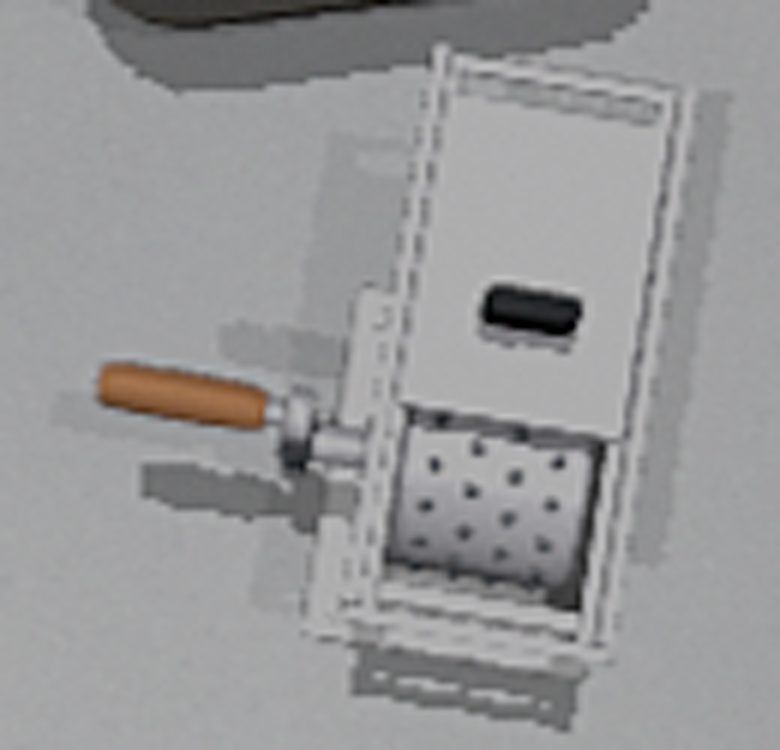

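View pics/side0z.png

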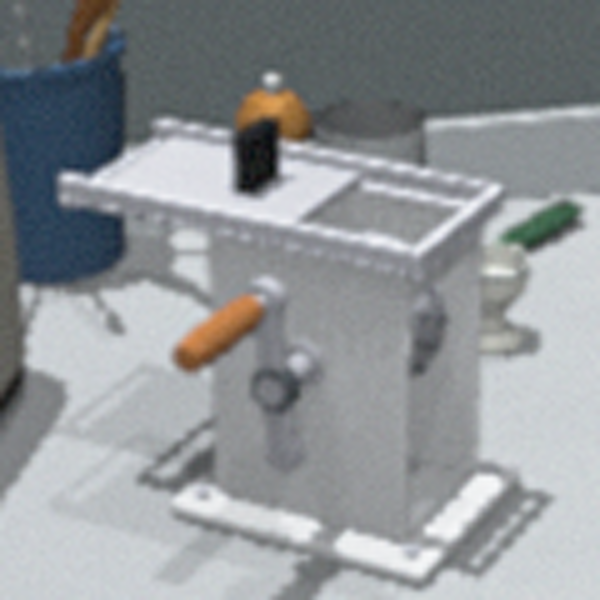

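```bash
cat >> h.py <<'E'
def ray(c,u,v,z):
    K=c['mtx'];E=c['extrinsics']
    d=E[:3,:3]@np.array([(u-K[0,2])/K[0,0],-(v-K[1,2])/K[1,1],-1]); o=E[:3,3]
    return o+d*(z-o[2])/d[2]
E
python3 - <<'E'
from h import *
c=dict(np.load('top.npz'))
for n,x,y,z in [('tl',440,48,.19),('tr',690,90,.19),('br',607,658,.19),('bl',345,622,.19),('tab',532,305,.22),('tabL',485,295,.22),('tabR',580,310,.22),('h1',100,383,.16),('h2',265,408,.16),('frontedge L',400,403,.187),('frontedgeR',618,437,.187)]:
    u,v=220+x/6,160+y/6
    print(n,np.round(ray(c,u,v,z),4),np.round(pt(c,u,v),4))
for n,u,v,z in [('mug',154,262,.097),('tin',188,192,.066),('egg',386,247,.058),('pep',391,186,.16)]:
    print(n,np.round(ray(c,u,v,z),4),np.round(pt(c,u,v),4))
E
```

```text
tl [ 0.7219 -0.1252  0.19  ] [ 0.7216 -0.1252  0.1909]
tr [ 0.7034 -0.2205  0.19  ] [ 0.7038 -0.2208  0.1881]
br [ 0.4889 -0.1806  0.19  ] [ 0.4835 -0.2041 -0.0008]
bl [ 0.5048 -0.0833  0.19  ] [ 0.5028 -0.0861  0.0103]
tab [ 0.6185 -0.1542  0.22  ] [ 0.6185 -0.1542  0.2202]
tabL [ 0.6226 -0.1371  0.22  ] [ 0.6234 -0.1376  0.2132]
tabR [ 0.6162 -0.1717  0.22  ] [ 0.6163 -0.1718  0.2196]
h1 [0.5991 0.009  0.16  ] [0.5982 0.0082 0.1691]
h2 [ 0.5878 -0.0548  0.16  ] [ 0.5873 -0.0549  0.1654]
frontedge L [ 0.5863 -0.1062  0.187 ] [ 0.5871 -0.1067  0.1768]
frontedgeR [ 0.5714 -0.1882  0.187 ] [ 0.5717 -0.1887  0.1835]
mug [0.5157 0.2179 0.097 ] [0.5158 0.2437 0.0074]
tin [0.693  0.1409 0.066 ] [0.6934 0.1414 0.0638]
egg [ 0.5388 -0.3671  0.058 ] [ 0.5395 -0.375   0.0304]
pep [ 0.6803 -0.3576  0.16  ] [ 0.68   -0.3571  0.1614]
```

```bash
python3 - <<'E'
from h import *
c=dict(np.load('top.npz'))
for u,v in [(100,100),(205,5),(225,90),(215,60),(120,150),(60,190),(10,230),(280,90),(300,100)]: print(u,v,np.round(pt(c,u,v),3))
c=dict(np.load('side.npz'))
for u,v in [(100,40),(230,70),(252,70),(252,5),(180,90),(270,20)]: print(u,v,np.round(pt(c,u,v),3))
E
```

```text
100 100 [0.655 0.075 0.757]
205 5 [1.01  0.048 0.358]
225 90 [ 0.71  -0.021  0.65 ]
215 60 [ 0.709 -0.019  0.721]
120 150 [0.642 0.099 0.647]
60 190 [0.6   0.171 0.633]
10 230 [0.558 0.244 0.606]
280 90 [ 0.916 -0.1    0.174]
300 100 [ 0.885 -0.146  0.185]
100 40 [0.531 0.571 0.614]
230 70 [0.432 0.513 0.582]
252 70 [0.414 0.5   0.581]
252 5 [0.411 0.499 0.639]
180 90 [ 1.031 -0.353  0.359]
270 20 [0.418 0.435 0.621]
```

Call:
{"method": "send_rows", "body": {"commands": [{"translation": [0, -0.038, -0.003], "rot": [0, 0, -3.6], "grip": 0.085}, {"translation": [0, -0.038, -0.003], "rot": [0, 0, -3.6], "grip": 0.085}, {"translation": [0, -0.038, -0.003], "rot": [0, 0, -3.6], "grip": 0.085}, {"translation": [0, -0.038, -0.003], "rot": [0, 0, -3.6], "grip": 0.085}, {"translation": [0, -0.038, -0.003], "rot": [0, 0, -3.6], "grip": 0.085}], "force": 30}}

```text
t: 0.52
eef_pos: [0.3805, -0.5609, 0.2629]
tool_rot: [-0.0, 0.891, -0.453, -0.0]
contact_force: [0.4, 0.4, 0.7]
gripper_width: 0.998
```

Call:
{"method": "send_rows", "body": {"commands": [{"translation": [0, -0.038, 0], "rot": [0, 0, -3.6], "grip": 0.085}, {"translation": [0, -0.038, 0], "rot": [0, 0, -3.6], "grip": 0.085}, {"translation": [0, -0.038, 0], "rot": [0, 0, -3.6], "grip": 0.085}, {"translation": [0, -0.038, 0], "rot": [0, 0, -3.6], "grip": 0.085}, {"translation": [0, -0.038, 0], "rot": [0, 0, -3.6], "grip": 0.085}]}}

```text
t: 0.93
eef_pos: [0.5184, -0.4311, 0.2627]
tool_rot: [-0.0, 0.951, -0.308, -0.0]
contact_force: [-0.0, 0.0, 0.4]
gripper_width: 0.996
```

Call:
{"method": "send_rows", "body": {"commands": [{"translation": [0, -0.038, 0], "rot": [0, 0, -3.6], "grip": 0.085}, {"translation": [0, -0.038, 0], "rot": [0, 0, -3.6], "grip": 0.085}, {"translation": [0, -0.038, 0], "rot": [0, 0, -3.6], "grip": 0.085}, {"translation": [0, -0.038, 0], "rot": [0, 0, -3.6], "grip": 0.085}, {"translation": [0, -0.038, 0], "rot": [0, 0, -3.6], "grip": 0.085}]}}

```text
t: 1.35
eef_pos: [0.6092, -0.2651, 0.2628]
tool_rot: [-0.0, 0.988, -0.156, -0.0]
contact_force: [0.1, -0.7, -0.4]
gripper_width: 0.999
```

Call:
{"method": "send_rows", "body": {"commands": [{"translation": [0, -0.02, 0], "rot": [0, 0, -3.6], "grip": 0.085}, {"translation": [0, -0.02, 0], "rot": [0, 0, -3.6], "grip": 0.085}, {"translation": [0, -0.01, 0], "rot": [0, 0, 0], "grip": 0.085}, {"translation": [0, 0, 0], "rot": [0, 0, 0], "grip": 0.085}, {"translation": [0, 0, 0], "rot": [0, 0, 0], "grip": 0.085}]}}

```text
t: 1.77
eef_pos: [0.6213, -0.2194, 0.2631]
tool_rot: [0.0, 0.995, -0.096, -0.0]
contact_force: [-0.2, -0.7, -0.5]
gripper_width: 0.996
```

```bash
cat >> h.py <<'E'
from scipy.spatial.transform import Rotation as R
O=np.array([.5606,-.144,0]); YAW=-.188
M=R.from_euler('z',YAW).as_matrix()
def rot():
    q=np.asarray(get_obs()['tool_rot']); return R.from_quat(q[[1,2,3,0]]).as_matrix()
def status(target=None):
    o=get_obs(); T=rot(); p=np.asarray(o['eef_pos'])
    print('t',round(o['t'],2),'p',np.round(p,4),'mill',np.round(M.T@(p-O),4),'yawx',round(float(np.arctan2(T[1,0],T[0,0])),4),'tilt',np.round(T[:2,2],4),'Fmill',np.round(M.T@np.asarray(o['contact_force']),2),'w',round(o['gripper_width'],3))
    if target is not None: print('tool shift to mill target',np.round(T.T@(M@np.asarray(target)+O-p),4))
E
python3 - <<'E'
from h import *
status([.0588,0,.205])
print(get_obs()['q'])
c=read_camera('top'); save(c,'top1','top1')
c=read_camera('wrist'); save(c,'wrist1','wrist1')
E
```

```text
t 1.77 p [ 0.6213 -0.2194  0.2631] mill [ 0.0737 -0.0627  0.2631] yawx -0.1917 tilt [-0.0007 -0.0006] Fmill [-0.03 -0.75 -0.45] w 0.996
tool shift to mill target [-0.0151 -0.0627  0.058 ]
[ 0.49121539  0.4627599  -0.34604463  1.56045556  0.16758608  1.1481998
 -0.0819357 ]
```

```bash
python3 - <<'E'
import cv2
im=cv2.imread('pics/wrist1.png')
cv2.imwrite('pics/wrist1b.png',im)
E
```

```text
(no output)
```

View pics/wrist1.png

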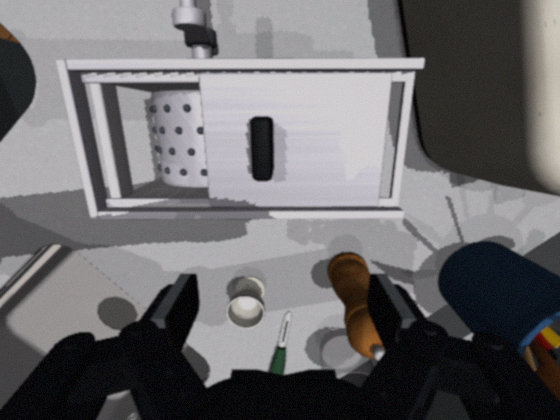

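Call:
{"method": "send_rows", "body": {"commands": [{"translation": [-0.003, -0.015, 0], "rot": [0, 0, -0.2], "grip": 0.085}, {"translation": [-0.003, -0.015, 0], "rot": [0, 0, 0], "grip": 0.085}, {"translation": [-0.003, -0.015, 0], "rot": [0, 0, 0], "grip": 0.085}, {"translation": [-0.003, -0.015, 0], "rot": [0, 0, 0], "grip": 0.085}, {"translation": [-0.003, -0.003, 0], "rot": [0, 0, 0], "grip": 0.085}]}}

```text
t: 2.28
eef_pos: [0.6192, -0.1486, 0.2636]
tool_rot: [-0.001, 0.996, -0.09, 0.0]
contact_force: [-0.4, 0.8, 0.1]
gripper_width: 0.999
```

Call:
{"method": "send_rows", "body": {"commands": [{"translation": [0, 0.004, 0.015], "rot": [0, 0, 0], "grip": 0.085}, {"translation": [0, 0, 0.015], "rot": [0, 0, 0], "grip": 0.085}, {"translation": [0, 0, 0.015], "rot": [0, 0, 0], "grip": 0.085}, {"translation": [0, 0, 0.012], "rot": [0, 0, 0], "grip": 0.085}, {"translation": [0, 0, 0], "rot": [0, 0, 0], "grip": 0.085}]}}

```text
t: 2.7
eef_pos: [0.6163, -0.1574, 0.2036]
tool_rot: [-0.0, 0.996, -0.093, -0.002]
contact_force: [-1.0, -0.2, 0.8]
gripper_width: 0.995
```

```bash
python3 - <<'E'
from h import *
status([.0588,0,.205])
E
```

```text
t 2.7 p [ 0.6163 -0.1574  0.2036] mill [ 0.0572 -0.0028  0.2036] yawx -0.1859 tilt [-0.0045  0.0007] Fmill [-0.96 -0.37  0.8 ] w 0.995
tool shift to mill target [ 0.0016 -0.0028 -0.0014]
```

Call:
{"method": "send_rows", "body": {"commands": [{"translation": [0, 0, -0.001], "rot": [0, 0, 0], "grip": 0.0}, {"translation": [0, 0, 0], "rot": [0, 0, 0], "grip": 0.0}, {"translation": [0, 0, 0], "rot": [0, 0, 0], "grip": 0.0}, {"translation": [0, 0, 0], "rot": [0, 0, 0], "grip": 0.0}, {"translation": [0, 0, 0], "rot": [0, 0, 0], "grip": 0.0}], "force": 25}}

```text
t: 3.12
eef_pos: [0.6183, -0.158, 0.2081]
tool_rot: [0.0, 0.996, -0.093, 0.001]
contact_force: [-0.2, 0.2, -0.3]
gripper_width: 0.292
```

Call:
{"method": "send_rows", "body": {"commands": [{"translation": [0, 0, 0], "rot": [0, 0, 0], "grip": 0.0}, {"translation": [0, 0, 0], "rot": [0, 0, 0], "grip": 0.0}, {"translation": [0, 0, 0], "rot": [0, 0, 0], "grip": 0.0}, {"translation": [0, 0, 0], "rot": [0, 0, 0], "grip": 0.0}, {"translation": [0, 0, 0], "rot": [0, 0, 0], "grip": 0.0}]}}

```text
t: 3.53
eef_pos: [0.6184, -0.158, 0.2079]
tool_rot: [0.0, 0.996, -0.093, 0.001]
contact_force: [1.4, -0.7, 4.6]
gripper_width: 0.135
```

```bash
python3 - <<'E'
from h import *
status([.0588,0,.205])
E
```

```text
t 3.53 p [ 0.6184 -0.158   0.2079] mill [ 0.0594 -0.0029  0.2079] yawx -0.1866 tilt [ 0.0012 -0.0003] Fmill [ 1.52 -0.38  4.6 ] w 0.135
tool shift to mill target [-0.0006 -0.0029  0.0029]
```

Call:
{"method": "send_rows", "body": {"commands": [{"translation": [-0.008, 0, 0], "rot": [0, 0, 0], "grip": 0.0}, {"translation": [-0.014, 0, 0], "rot": [0, 0, 0], "grip": 0.0}, {"translation": [-0.014, 0, 0], "rot": [0, 0, 0], "grip": 0.0}, {"translation": [-0.014, 0, 0], "rot": [0, 0, 0], "grip": 0.0}, {"translation": [-0.014, 0, 0], "rot": [0, 0, 0], "grip": 0.0}]}}

```text
t: 3.95
eef_pos: [0.5548, -0.1457, 0.2079]
tool_rot: [-0.0, 0.996, -0.093, 0.001]
contact_force: [2.1, 0.2, 5.0]
gripper_width: 0.133
```

Call:
{"method": "send_rows", "body": {"commands": [{"translation": [-0.004, 0, 0], "rot": [0, 0, 0], "grip": 0.0}, {"translation": [-0.003, 0, 0], "rot": [0, 0, 0], "grip": 0.0}, {"translation": [-0.003, 0, 0], "rot": [0, 0, 0], "grip": 0.0}, {"translation": [-0.002, 0, 0], "rot": [0, 0, 0], "grip": 0.0}, {"translation": [0, 0, 0], "rot": [0, 0, 0], "grip": 0.0}]}}

```text
t: 4.37
eef_pos: [0.5463, -0.1441, 0.2079]
tool_rot: [-0.0, 0.996, -0.093, 0.004]
contact_force: [11.7, -1.3, -2.3]
gripper_width: 0.133
```

```bash
python3 - <<'E'
from h import *
status([-.017,0,.205])
E
```

```text
t 4.37 p [ 0.5463 -0.1441  0.2079] mill [-0.014  -0.0028  0.2079] yawx -0.1862 tilt [ 0.0073 -0.0004] Fmill [11.71  0.91 -2.28] w 0.133
tool shift to mill target [-0.003  -0.0028  0.0029]
```

Call:
{"method": "send_rows", "body": {"commands": [{"translation": [-0.002, 0, 0], "rot": [0, 0, 0], "grip": 0.0}, {"translation": [0, 0, 0], "rot": [0, 0, 0], "grip": 0.0}, {"translation": [0, 0, 0], "rot": [0, 0, 0], "grip": 0.0}, {"translation": [0, 0, 0], "rot": [0, 0, 0], "grip": 0.0}, {"translation": [0, 0, 0], "rot": [0, 0, 0], "grip": 0.0}]}}

```text
t: 4.78
eef_pos: [0.5463, -0.1441, 0.2079]
tool_rot: [-0.0, 0.996, -0.093, 0.005]
contact_force: [18.0, -3.1, -7.2]
gripper_width: 0.136
```

```bash
python3 - <<'E'
from h import *
status([-.017,0,.205])
c=read_camera('side'); save(c,'side2','side2')
im=cv2.imread('pics/side2.png')[130:270,220:360]
cv2.imwrite('pics/side2z.png',cv2.resize(im,None,fx=4,fy=4,interpolation=cv2.INTER_CUBIC))
E
```

```text
t 4.78 p [ 0.5463 -0.1441  0.2079] mill [-0.0141 -0.0027  0.2079] yawx -0.1861 tilt [ 0.0106 -0.0006] Fmill [18.27  0.35 -7.2 ] w 0.136
tool shift to mill target [-0.003  -0.0027  0.0029]
```

View pics/side2z.png

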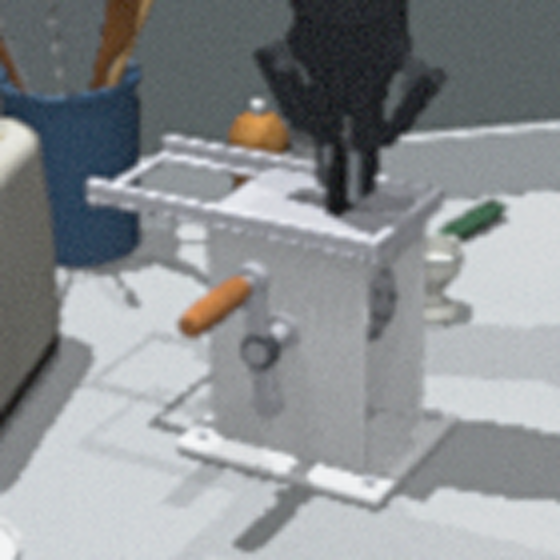

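Call:
{"method": "send_rows", "body": {"commands": [{"translation": [0.003, 0, 0], "rot": [0, 0, 0], "grip": 0.0}, {"translation": [0, 0, 0], "rot": [0, 0, 0], "grip": 0.05}, {"translation": [0, 0, 0], "rot": [0, 0, 0], "grip": 0.05}, {"translation": [0, 0, 0], "rot": [0, 0, 0], "grip": 0.05}, {"translation": [0, 0, -0.01], "rot": [0, 0, 0], "grip": 0.05}]}}

```text
t: 5.25
eef_pos: [0.5421, -0.1438, 0.2152]
tool_rot: [-0.0, 0.996, -0.093, -0.003]
contact_force: [0.4, 0.9, -0.7]
gripper_width: 0.586
```

Call:
{"method": "send_rows", "body": {"commands": [{"translation": [0, 0, -0.02], "rot": [0, 0, 0], "grip": 0.05}, {"translation": [0, 0, -0.025], "rot": [0, 0, 0], "grip": 0.05}, {"translation": [0, 0, -0.005], "rot": [0, 0, 0], "grip": 0.05}, {"translation": [0, 0, 0], "rot": [0, 0, 0], "grip": 0.05}, {"translation": [0, 0, 0], "rot": [0, 0, 0], "grip": 0.05}]}}

```text
t: 5.67
eef_pos: [0.5439, -0.144, 0.2674]
tool_rot: [0.0, 0.996, -0.093, 0.0]
contact_force: [0.1, 0.2, -1.0]
gripper_width: 0.586
```

```bash
python3 - <<'E'
from h import *
status([.0096,.131,.159])
c=read_camera('top'); save(c,'top3','top3')
im=cv2.imread('pics/top3.png')[150:290,200:350]
cv2.imwrite('pics/top3z.png',cv2.resize(im,None,fx=4,fy=4,interpolation=cv2.INTER_CUBIC))
c=read_camera('side'); save(c,'side3','side3')
im=cv2.imread('pics/side3.png')[130:270,220:360]
cv2.imwrite('pics/side3z.png',cv2.resize(im,None,fx=4,fy=4,interpolation=cv2.INTER_CUBIC))
E
```

```text
t 5.67 p [ 0.5439 -0.144   0.2674] mill [-0.0164 -0.0031  0.2674] yawx -0.1864 tilt [ 0.     -0.0003] Fmill [ 0.1   0.26 -1.04] w 0.586
tool shift to mill target [ 0.0262 -0.1341  0.1083]
```

View pics/top3z.png

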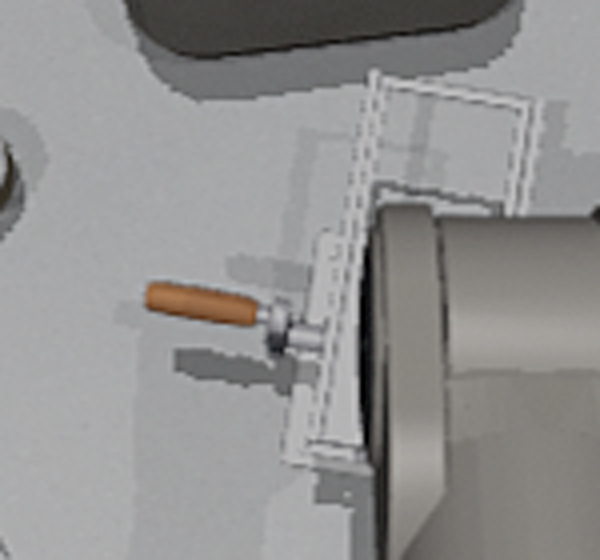

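View pics/side3z.png

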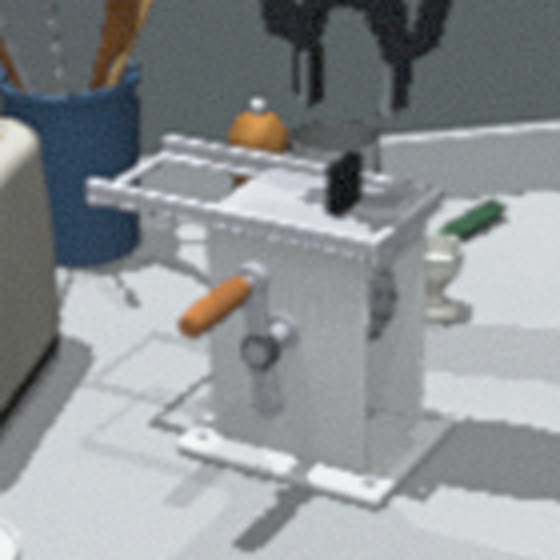

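```bash
python3 - <<'E'
from h import *
c=dict(np.load('side3.npz'))
for x,y in [(345,165),(395,212),(375,225),(410,205),(380,195),(300,190),(420,195),(385,238),(230,205),(360,205)]:
    print(x,y,np.round(M.T@(pt(c,220+x/4,130+y/4)-O),4))
im=cv2.imread('pics/side3.png')[160:200,270:340]
cv2.imwrite('pics/side3y.png',cv2.resize(im,None,fx=11,fy=11,interpolation=cv2.INTER_CUBIC))
E
```

```text
345 165 [-0.0218  0.0104  0.2181]
395 212 [-0.0486 -0.0099  0.1824]
375 225 [-0.049   0.0208  0.1851]
410 205 [-0.0525 -0.0248  0.1826]
380 195 [-0.0282 -0.0291  0.1835]
300 190 [ 0.0266 -0.0171  0.1812]
420 195 [-0.0501 -0.0457  0.1816]
385 238 [-0.0643  0.0374  0.1856]
230 205 [0.0538 0.0311 0.183 ]
360 205 [-0.0231 -0.0094  0.1827]
```

View pics/side3y.png

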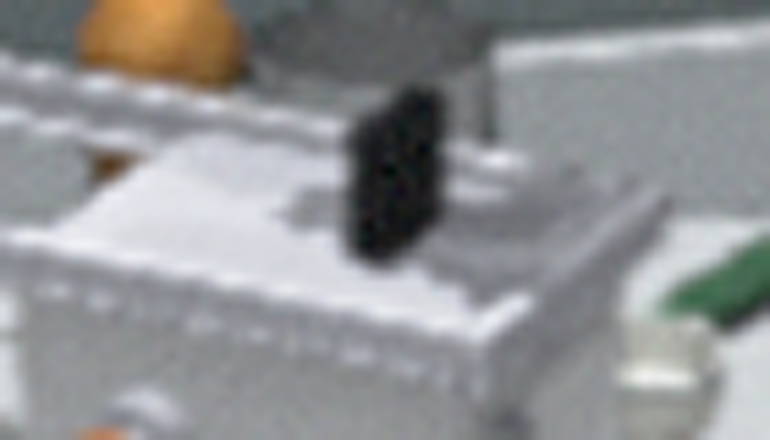

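Call:
{"method": "send_rows", "body": {"commands": [{"translation": [0.005, -0.03, 0], "rot": [0, 0, 0], "grip": 0.06}, {"translation": [0.007, -0.036, 0], "rot": [0, 0, 0], "grip": 0.06}, {"translation": [0.007, -0.036, 0], "rot": [0, 0, 0], "grip": 0.06}, {"translation": [0.005, -0.025, 0], "rot": [0, 0, 0], "grip": 0.06}, {"translation": [0.002, -0.009, 0.01], "rot": [0, 0, 0], "grip": 0.06}]}}

```text
t: 6.18
eef_pos: [0.5964, -0.0094, 0.2579]
tool_rot: [-0.002, 0.996, -0.09, 0.001]
contact_force: [0.5, -0.3, 0.3]
gripper_width: 0.704
```

Call:
{"method": "send_rows", "body": {"commands": [{"translation": [0, 0, 0.02], "rot": [0, 0, 0], "grip": 0.06}, {"translation": [0, 0, 0.025], "rot": [0, 0, 0], "grip": 0.06}, {"translation": [0, 0, 0.015], "rot": [0, 0, 0], "grip": 0.06}, {"translation": [0, 0, 0], "rot": [0, 0, 0], "grip": 0.06}, {"translation": [0, 0, 0], "rot": [0, 0, 0], "grip": 0.06}]}}

```text
t: 6.6
eef_pos: [0.5938, -0.0159, 0.1957]
tool_rot: [0.0, 0.996, -0.093, -0.002]
contact_force: [0.8, 0.0, -0.3]
gripper_width: 0.701
```

```bash
python3 - <<'E'
from h import *
status([.0096,.133,.157])
c=read_camera('wrist'); save(c,'wrist4','wrist4')
c=read_camera('side'); save(c,'side4','side4')
im=cv2.imread('pics/side4.png')[130:270,220:360]
cv2.imwrite('pics/side4z.png',cv2.resize(im,None,fx=4,fy=4,interpolation=cv2.INTER_CUBIC))
E
```

```text
t 6.6 p [ 0.5938 -0.0159  0.1957] mill [0.0087 0.132  0.1957] yawx -0.1869 tilt [-0.0037 -0.0003] Fmill [ 0.74  0.15 -0.26] w 0.701
tool shift to mill target [ 0.001  -0.001   0.0387]
```

View pics/wrist4.png

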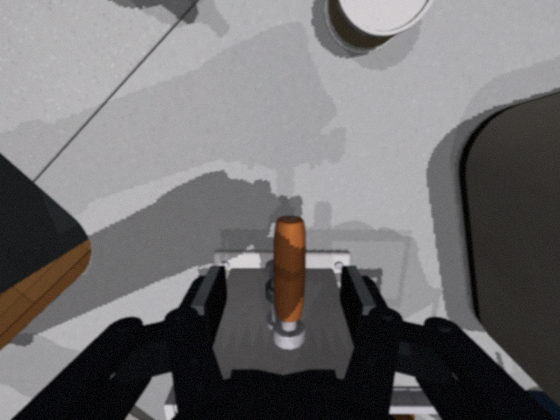

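View pics/side4z.png

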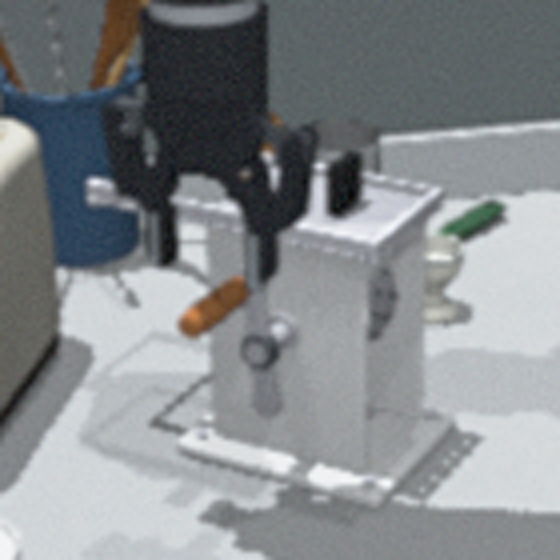

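Call:
{"method": "send_rows", "body": {"commands": [{"translation": [0.001, 0, 0.013], "rot": [0, 0, 0], "grip": 0.06}, {"translation": [0, 0, 0.013], "rot": [0, 0, 0], "grip": 0.06}, {"translation": [0, 0, 0.011], "rot": [0, 0, 0], "grip": 0.06}, {"translation": [0, 0, 0], "rot": [0, 0, 0], "grip": 0.06}, {"translation": [0, 0, 0], "rot": [0, 0, 0], "grip": 0.06}]}}

```text
t: 7.12
eef_pos: [0.5952, -0.0154, 0.1591]
tool_rot: [0.0, 0.996, -0.093, -0.001]
contact_force: [0.3, -0.1, -0.6]
gripper_width: 0.703
```

Call:
{"method": "send_rows", "body": {"commands": [{"translation": [0, 0, 0], "rot": [0, 0, 0], "grip": 0.0}, {"translation": [0, 0, 0], "rot": [0, 0, 0], "grip": 0.0}, {"translation": [0, 0, 0], "rot": [0, 0, 0], "grip": 0.0}, {"translation": [0, 0, 0], "rot": [0, 0, 0], "grip": 0.0}, {"translation": [0, 0, 0], "rot": [0, 0, 0], "grip": 0.0}], "force": 40}}

```text
t: 7.53
eef_pos: [0.5966, -0.0153, 0.161]
tool_rot: [-0.0, 0.996, -0.093, 0.001]
contact_force: [0.4, -0.4, 3.4]
gripper_width: 0.211
```

Call:
{"method": "send_rows", "body": {"commands": [{"translation": [0, 0, 0], "rot": [0, 0, 0], "grip": 0.0}, {"translation": [0, 0, 0], "rot": [0, 0, 0], "grip": 0.0}, {"translation": [0, 0, 0], "rot": [0, 0, 0], "grip": 0.0}, {"translation": [0, 0, 0], "rot": [0, 0, 0], "grip": 0.0}, {"translation": [0, 0, 0], "rot": [0, 0, 0], "grip": 0.0}]}}

```text
t: 7.95
eef_pos: [0.5965, -0.0152, 0.1608]
tool_rot: [-0.0, 0.996, -0.093, 0.001]
contact_force: [2.0, 0.1, 4.8]
gripper_width: 0.212
```

```bash
python3 - <<'E'
from h import *
status([.0096,.133,.157])
c=read_camera('side'); save(c,'side5','side5')
im=cv2.imread('pics/side5.png')[130:270,220:360]
cv2.imwrite('pics/side5z.png',cv2.resize(im,None,fx=4,fy=4,interpolation=cv2.INTER_CUBIC))
E
```

```text
t 7.95 p [ 0.5965 -0.0152  0.1608] mill [0.0112 0.1332 0.1608] yawx -0.1864 tilt [0.0013 0.0001] Fmill [1.97 0.45 4.82] w 0.212
tool shift to mill target [-0.0016  0.0002  0.0038]
```

View pics/side5z.png

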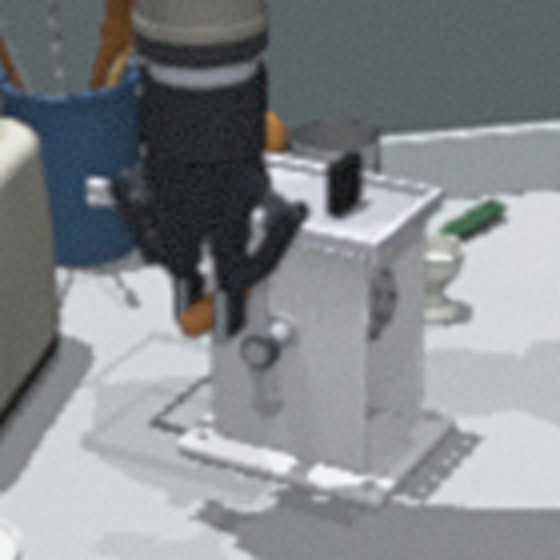

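```bash
cat > plan.py <<'E'
import numpy as np,sys
a0,step,n=float(sys.argv[1]),float(sys.argv[2]),int(sys.argv[3])
th=np.radians(a0+step*np.arange(n*5+1))
X=np.round(50*np.sin(th),1);Z=np.round(-50*np.cos(th),1)
for k in range(n):
    i=5*k
    print(round(a0+step*(i+5),1),[(round(X[j+1]-X[j],1),round(Z[j+1]-Z[j],1)) for j in range(i,i+5)])
E
python3 plan.py 12.5 3 25
```

```text
27.5 [(np.float64(2.6), np.float64(0.6)), (np.float64(2.5), np.float64(0.8)), (np.float64(2.4), np.float64(0.9)), (np.float64(2.4), np.float64(1.0)), (np.float64(2.4), np.float64(1.1))]
42.5 [(np.float64(2.3), np.float64(1.3)), (np.float64(2.2), np.float64(1.4)), (np.float64(2.1), np.float64(1.5)), (np.float64(2.1), np.float64(1.6)), (np.float64(2.0), np.float64(1.7))]
57.5 [(np.float64(1.9), np.float64(1.9)), (np.float64(1.7), np.float64(1.9)), (np.float64(1.7), np.float64(2.0)), (np.float64(1.6), np.float64(2.1)), (np.float64(1.5), np.float64(2.1))]
72.5 [(np.float64(1.3), np.float64(2.3)), (np.float64(1.2), np.float64(2.3)), (np.float64(1.2), np.float64(2.4)), (np.float64(0.9), np.float64(2.4)), (np.float64(0.9), np.float64(2.5))]
87.5 [(np.float64(0.7), np.float64(2.5)), (np.float64(0.6), np.float64(2.5)), (np.float64(0.5), np.float64(2.6)), (np.float64(0.3), np.float64(2.6)), (np.float64(0.2), np.float64(2.6))]
102.5 [(np.float64(0.0), np.float64(2.6)), (np.float64(-0.1), np.float64(2.7)), (np.float64(-0.2), np.float64(2.6)), (np.float64(-0.4), np.float64(2.6)), (np.float64(-0.5
[... 2987 characters left out ...]
.3), np.float64(-1.2)), (np.float64(2.4), np.float64(-1.2)), (np.float64(2.4), np.float64(-0.9)), (np.float64(2.5), np.float64(-0.9))]
357.5 [(np.float64(2.5), np.float64(-0.7)), (np.float64(2.5), np.float64(-0.6)), (np.float64(2.6), np.float64(-0.5)), (np.float64(2.6), np.float64(-0.3)), (np.float64(2.6), np.float64(-0.2))]
372.5 [(np.float64(2.6), np.float64(0.0)), (np.float64(2.7), np.float64(0.1)), (np.float64(2.6), np.float64(0.2)), (np.float64(2.6), np.float64(0.4)), (np.float64(2.5), np.float64(0.5))]
387.5 [(np.float64(2.6), np.float64(0.6)), (np.float64(2.5), np.float64(0.8)), (np.float64(2.4), np.float64(0.9)), (np.float64(2.4), np.float64(1.0)), (np.float64(2.4), np.float64(1.1))]
```

Call:
{"method": "send_rows", "body": {"commands": [{"translation": [0.0026, 0, 0.0006], "rot": [0, 0, 0], "grip": 0.0}, {"translation": [0.0025, 0, 0.0008], "rot": [0, 0, 0], "grip": 0.0}, {"translation": [0.0024, 0, 0.0009], "rot": [0, 0, 0], "grip": 0.0}, {"translation": [0.0024, 0, 0.001], "rot": [0, 0, 0], "grip": 0.0}, {"translation": [0.0024, 0, 0.0011], "rot": [0, 0, 0], "grip": 0.0}]}}

```text
t: 8.42
eef_pos: [0.6087, -0.0174, 0.1575]
tool_rot: [0.0, 0.996, -0.093, 0.001]
contact_force: [-1.7, 0.4, 14.6]
gripper_width: 0.211
```

Call:
{"method": "send_rows", "body": {"commands": [{"translation": [0.0023, 0, 0.0013], "rot": [0, 0, 0], "grip": 0.0}, {"translation": [0.0022, 0, 0.0014], "rot": [0, 0, 0], "grip": 0.0}, {"translation": [0.0021, 0, 0.0015], "rot": [0, 0, 0], "grip": 0.0}, {"translation": [0.0021, 0, 0.0016], "rot": [0, 0, 0], "grip": 0.0}, {"translation": [0.002, 0, 0.0017], "rot": [0, 0, 0], "grip": 0.0}]}}

```text
t: 8.83
eef_pos: [0.6211, -0.0198, 0.1507]
tool_rot: [-0.0, 0.996, -0.093, 0.003]
contact_force: [2.7, -0.7, 12.5]
gripper_width: 0.216
```

```bash
python3 - <<'E'
from h import *
status()
E
```

```text
t 8.83 p [ 0.6211 -0.0198  0.1507] mill [0.0362 0.1333 0.1507] yawx -0.1867 tilt [ 0.0056 -0.0003] Fmill [ 2.75 -0.16 12.46] w 0.216
```

Call:
{"method": "send_rows", "body": {"commands": [{"translation": [0.0021, 0, 0.0013], "rot": [0, 0, 0], "grip": 0.0}, {"translation": [0.0018, 0, 0.0013], "rot": [0, 0, 0], "grip": 0.0}, {"translation": [0.0017, 0, 0.0017], "rot": [0, 0, 0], "grip": 0.0}, {"translation": [0.0016, 0, 0.0021], "rot": [0, 0, 0], "grip": 0.0}, {"translation": [0.0015, 0, 0.0021], "rot": [0, 0, 0], "grip": 0.0}]}}

```text
t: 9.25
eef_pos: [0.63, -0.0216, 0.142]
tool_rot: [-0.0, 0.996, -0.093, 0.003]
contact_force: [4.8, -2.1, 9.6]
gripper_width: 0.212
```

Call:
{"method": "send_rows", "body": {"commands": [{"translation": [0.0013, 0, 0.0023], "rot": [0, 0, 0], "grip": 0.0}, {"translation": [0.0012, 0, 0.0023], "rot": [0, 0, 0], "grip": 0.0}, {"translation": [0.0012, 0, 0.0024], "rot": [0, 0, 0], "grip": 0.0}, {"translation": [0.0009, 0, 0.0024], "rot": [0, 0, 0], "grip": 0.0}, {"translation": [0.0009, 0, 0.0025], "rot": [0, 0, 0], "grip": 0.0}]}}

```text
t: 9.67
eef_pos: [0.6367, -0.0228, 0.1303]
tool_rot: [-0.0, 0.996, -0.093, 0.005]
contact_force: [8.3, -1.4, 8.0]
gripper_width: 0.213
```

Call:
{"method": "send_rows", "body": {"commands": [{"translation": [0.0007, 0, 0.0025], "rot": [0, 0, 0], "grip": 0.0}, {"translation": [0.0006, 0, 0.0025], "rot": [0, 0, 0], "grip": 0.0}, {"translation": [0.0005, 0, 0.0026], "rot": [0, 0, 0], "grip": 0.0}, {"translation": [0.0003, 0, 0.0026], "rot": [0, 0, 0], "grip": 0.0}, {"translation": [0.0002, 0, 0.0026], "rot": [0, 0, 0], "grip": 0.0}]}}

```text
t: 10.08
eef_pos: [0.6399, -0.0235, 0.1175]
tool_rot: [-0.0, 0.996, -0.093, 0.006]
contact_force: [11.3, -1.9, 5.3]
gripper_width: 0.212
```

```bash
python3 - <<'E'
from h import *
status()
E
```

```text
t 10.08 p [ 0.6399 -0.0235  0.1175] mill [0.0554 0.1332 0.1175] yawx -0.187 tilt [ 0.0112 -0.0002] Fmill [11.43  0.25  5.33] w 0.212
```

Call:
{"method": "send_rows", "body": {"commands": [{"translation": [0.0007, 0, 0.0026], "rot": [0, 0, 0], "grip": 0.0}, {"translation": [0.0006, 0, 0.0027], "rot": [0, 0, 0], "grip": 0.0}, {"translation": [0.0005, 0, 0.0026], "rot": [0, 0, 0], "grip": 0.0}, {"translation": [0.0002, 0, 0.0026], "rot": [0, 0, 0], "grip": 0.0}, {"translation": [-0.0002, 0, 0.0025], "rot": [0, 0, 0], "grip": 0.0}]}}

```text
t: 10.5
eef_pos: [0.6399, -0.0235, 0.1032]
tool_rot: [-0.0, 0.996, -0.093, 0.003]
contact_force: [9.0, 1.0, 0.6]
gripper_width: 0.211
```

Call:
{"method": "send_rows", "body": {"commands": [{"translation": [-0.0006, 0, 0.0026], "rot": [0, 0, 0], "grip": 0.0}, {"translation": [-0.0008, 0, 0.0025], "rot": [0, 0, 0], "grip": 0.0}, {"translation": [-0.0009, 0, 0.0024], "rot": [0, 0, 0], "grip": 0.0}, {"translation": [-0.001, 0, 0.0024], "rot": [0, 0, 0], "grip": 0.0}, {"translation": [-0.0011, 0, 0.0024], "rot": [0, 0, 0], "grip": 0.0}]}}

```text
t: 10.92
eef_pos: [0.6359, -0.0227, 0.0906]
tool_rot: [-0.001, 0.996, -0.093, 0.004]
contact_force: [11.0, -0.2, -2.8]
gripper_width: 0.213
```

Call:
{"method": "send_rows", "body": {"commands": [{"translation": [-0.0013, 0, 0.0023], "rot": [0, 0, 0], "grip": 0.0}, {"translation": [-0.0014, 0, 0.0022], "rot": [0, 0, 0], "grip": 0.0}, {"translation": [-0.0015, 0, 0.0021], "rot": [0, 0, 0], "grip": 0.0}, {"translation": [-0.0016, 0, 0.0021], "rot": [0, 0, 0], "grip": 0.0}, {"translation": [-0.0017, 0, 0.002], "rot": [0, 0, 0], "grip": 0.0}]}}

```text
t: 11.33
eef_pos: [0.6284, -0.0212, 0.0792]
tool_rot: [-0.001, 0.996, -0.093, 0.004]
contact_force: [12.9, 0.3, -8.9]
gripper_width: 0.211
```

```bash
python3 - <<'E'
from h import *
status()
E
```

```text
t 11.33 p [ 0.6284 -0.0212  0.0792] mill [0.0437 0.1333 0.0792] yawx -0.1866 tilt [0.0074 0.0006] Fmill [12.67  2.67 -8.87] w 0.211
```

Call:
{"method": "send_rows", "body": {"commands": [{"translation": [-0.0016, 0, 0.0023], "rot": [0, 0, 0], "grip": 0.0}, {"translation": [-0.0016, 0, 0.0022], "rot": [0, 0, 0], "grip": 0.0}, {"translation": [-0.0017, 0, 0.0021], "rot": [0, 0, 0], "grip": 0.0}, {"translation": [-0.0018, 0, 0.002], "rot": [0, 0, 0], "grip": 0.0}, {"translation": [-0.0019, 0, 0.0018], "rot": [0, 0, 0], "grip": 0.0}]}}

```text
t: 11.75
eef_pos: [0.6163, -0.0191, 0.0681]
tool_rot: [-0.0, 0.996, -0.093, -0.0]
contact_force: [1.3, 1.5, -0.9]
gripper_width: 0.212
```

Call:
{"method": "send_rows", "body": {"commands": [{"translation": [-0.0023, 0, 0.0015], "rot": [0, 0, 0], "grip": 0.0}, {"translation": [-0.0023, 0, 0.0014], "rot": [0, 0, 0], "grip": 0.0}, {"translation": [-0.0024, 0, 0.0012], "rot": [0, 0, 0], "grip": 0.0}, {"translation": [-0.0024, 0, 0.0009], "rot": [0, 0, 0], "grip": 0.0}, {"translation": [-0.0025, 0, 0.0009], "rot": [0, 0, 0], "grip": 0.0}]}}

```text
t: 12.17
eef_pos: [0.6045, -0.0168, 0.063]
tool_rot: [-0.0, 0.996, -0.093, 0.0]
contact_force: [2.1, -0.1, 1.2]
gripper_width: 0.212
```

Call:
{"method": "send_rows", "body": {"commands": [{"translation": [-0.0025, 0, 0.0007], "rot": [0, 0, 0], "grip": 0.0}, {"translation": [-0.0025, 0, 0.0006], "rot": [0, 0, 0], "grip": 0.0}, {"translation": [-0.0026, 0, 0.0005], "rot": [0, 0, 0], "grip": 0.0}, {"translation": [-0.0026, 0, 0.0003], "rot": [0, 0, 0], "grip": 0.0}, {"translation": [-0.0026, 0, 0.0002], "rot": [0, 0, 0], "grip": 0.0}]}}

```text
t: 12.58
eef_pos: [0.5925, -0.0146, 0.0611]
tool_rot: [-0.0, 0.996, -0.093, 0.001]
contact_force: [2.5, 0.2, 5.0]
gripper_width: 0.213
```

```bash
python3 - <<'E'
from h import *
status()
E
```

```text
t 12.58 p [ 0.5925 -0.0146  0.0611] mill [0.0072 0.1331 0.0611] yawx -0.1864 tilt [ 0.0013 -0.    ] Fmill [2.44 0.65 4.96] w 0.213
```

Call:
{"method": "send_rows", "body": {"commands": [{"translation": [-0.0026, 0, -0.0002], "rot": [0, 0, 0], "grip": 0.0}, {"translation": [-0.0027, 0, -0.0003], "rot": [0, 0, 0], "grip": 0.0}, {"translation": [-0.0026, 0, -0.0004], "rot": [0, 0, 0], "grip": 0.0}, {"translation": [-0.0026, 0, -0.0005], "rot": [0, 0, 0], "grip": 0.0}, {"translation": [-0.0025, 0, -0.0006], "rot": [0, 0, 0], "grip": 0.0}]}}

```text
t: 13.0
eef_pos: [0.5795, -0.0121, 0.0628]
tool_rot: [-0.0, 0.996, -0.093, 0.0]
contact_force: [2.9, 0.4, 2.8]
gripper_width: 0.215
```

Call:
{"method": "send_rows", "body": {"commands": [{"translation": [-0.0026, 0, -0.0006], "rot": [0, 0, 0], "grip": 0.0}, {"translation": [-0.0025, 0, -0.0008], "rot": [0, 0, 0], "grip": 0.0}, {"translation": [-0.0024, 0, -0.0009], "rot": [0, 0, 0], "grip": 0.0}, {"translation": [-0.0024, 0, -0.001], "rot": [0, 0, 0], "grip": 0.0}, {"translation": [-0.0024, 0, -0.0011], "rot": [0, 0, 0], "grip": 0.0}]}}

```text
t: 13.42
eef_pos: [0.5679, -0.0099, 0.0674]
tool_rot: [-0.0, 0.996, -0.093, 0.001]
contact_force: [6.3, -0.2, 2.0]
gripper_width: 0.208
```

Call:
{"method": "send_rows", "body": {"commands": [{"translation": [-0.0023, 0, -0.0013], "rot": [0, 0, 0], "grip": 0.0}, {"translation": [-0.0022, 0, -0.0014], "rot": [0, 0, 0], "grip": 0.0}, {"translation": [-0.0021, 0, -0.0015], "rot": [0, 0, 0], "grip": 0.0}, {"translation": [-0.0021, 0, -0.0016], "rot": [0, 0, 0], "grip": 0.0}, {"translation": [-0.002, 0, -0.0017], "rot": [0, 0, 0], "grip": 0.0}]}}

```text
t: 13.83
eef_pos: [0.5577, -0.0079, 0.0749]
tool_rot: [-0.0, 0.996, -0.093, 0.001]
contact_force: [6.1, 0.9, -0.2]
gripper_width: 0.207
```

Call:
{"method": "send_rows", "body": {"commands": [{"translation": [-0.0019, 0, -0.0019], "rot": [0, 0, 0], "grip": 0.0}, {"translation": [-0.0017, 0, -0.0019], "rot": [0, 0, 0], "grip": 0.0}, {"translation": [-0.0017, 0, -0.002], "rot": [0, 0, 0], "grip": 0.0}, {"translation": [-0.0016, 0, -0.0021], "rot": [0, 0, 0], "grip": 0.0}, {"translation": [-0.0015, 0, -0.0021], "rot": [0, 0, 0], "grip": 0.0}]}}

```text
t: 14.25
eef_pos: [0.5498, -0.0064, 0.0848]
tool_rot: [-0.0, 0.996, -0.093, 0.001]
contact_force: [8.4, 0.3, -0.9]
gripper_width: 0.205
```

```bash
python3 - <<'E'
from h import *
status()
E
```

```text
t 14.25 p [ 0.5498 -0.0064  0.0848] mill [-0.0364  0.1331  0.0848] yawx -0.1864 tilt [0.0029 0.0004] Fmill [ 8.18  1.9  -0.95] w 0.205
```

Call:
{"method": "send_rows", "body": {"commands": [{"translation": [-0.0009, 0, -0.0023], "rot": [0, 0, 0], "grip": 0.0}, {"translation": [-0.0008, 0, -0.0023], "rot": [0, 0, 0], "grip": 0.0}, {"translation": [-0.0008, 0, -0.0024], "rot": [0, 0, 0], "grip": 0.0}, {"translation": [-0.0006, 0, -0.0024], "rot": [0, 0, 0], "grip": 0.0}, {"translation": [-0.0007, 0, -0.0025], "rot": [0, 0, 0], "grip": 0.0}]}}

```text
t: 14.67
eef_pos: [0.5448, -0.0054, 0.096]
tool_rot: [-0.0, 0.996, -0.093, 0.0]
contact_force: [6.6, 2.3, -4.3]
gripper_width: 0.208
```

Call:
{"method": "send_rows", "body": {"commands": [{"translation": [-0.0007, 0, -0.0025], "rot": [0, 0, 0], "grip": 0.0}, {"translation": [-0.0006, 0, -0.0025], "rot": [0, 0, 0], "grip": 0.0}, {"translation": [-0.0005, 0, -0.0026], "rot": [0, 0, 0], "grip": 0.0}, {"translation": [-0.0003, 0, -0.0026], "rot": [0, 0, 0], "grip": 0.0}, {"translation": [-0.0002, 0, -0.0026], "rot": [0, 0, 0], "grip": 0.0}]}}

```text
t: 15.08
eef_pos: [0.5424, -0.005, 0.1085]
tool_rot: [-0.0, 0.996, -0.093, -0.0]
contact_force: [7.5, 2.1, -7.3]
gripper_width: 0.212
```

Call:
{"method": "send_rows", "body": {"commands": [{"translation": [0.0001, 0, -0.0026], "rot": [0, 0, 0], "grip": 0.0}, {"translation": [0.0001, 0, -0.0027], "rot": [0, 0, 0], "grip": 0.0}, {"translation": [0.0002, 0, -0.0026], "rot": [0, 0, 0], "grip": 0.0}, {"translation": [0.0004, 0, -0.0026], "rot": [0, 0, 0], "grip": 0.0}, {"translation": [0.0005, 0, -0.0025], "rot": [0, 0, 0], "grip": 0.0}]}}

```text
t: 15.5
eef_pos: [0.5431, -0.0052, 0.121]
tool_rot: [-0.0, 0.996, -0.093, -0.001]
contact_force: [7.4, 3.0, -10.0]
gripper_width: 0.214
```

Call:
{"method": "send_rows", "body": {"commands": [{"translation": [0.0006, 0, -0.0026], "rot": [0, 0, 0], "grip": 0.0}, {"translation": [0.0008, 0, -0.0025], "rot": [0, 0, 0], "grip": 0.0}, {"translation": [0.0009, 0, -0.0024], "rot": [0, 0, 0], "grip": 0.0}, {"translation": [0.001, 0, -0.0024], "rot": [0, 0, 0], "grip": 0.0}, {"translation": [0.0011, 0, -0.0024], "rot": [0, 0, 0], "grip": 0.0}]}}

```text
t: 15.92
eef_pos: [0.5467, -0.0059, 0.1326]
tool_rot: [-0.0, 0.996, -0.093, -0.002]
contact_force: [6.3, 2.1, -12.9]
gripper_width: 0.206
```

```bash
python3 - <<'E'
from h import *
status()
E
```

```text
t 15.92 p [ 0.5467 -0.0059  0.1326] mill [-0.0395  0.133   0.1326] yawx -0.1859 tilt [-0.003   0.0009] Fmill [  5.81   3.27 -12.94] w 0.206
```

Call:
{"method": "send_rows", "body": {"commands": [{"translation": [0.0015, 0, -0.0023], "rot": [0, 0, 0], "grip": 0.0}, {"translation": [0.0016, 0, -0.0022], "rot": [0, 0, 0], "grip": 0.0}, {"translation": [0.0017, 0, -0.0021], "rot": [0, 0, 0], "grip": 0.0}, {"translation": [0.0018, 0, -0.0021], "rot": [0, 0, 0], "grip": 0.0}, {"translation": [0.0019, 0, -0.002], "rot": [0, 0, 0], "grip": 0.0}]}}

```text
t: 16.33
eef_pos: [0.5533, -0.0071, 0.1429]
tool_rot: [-0.0, 0.996, -0.093, -0.004]
contact_force: [-0.4, 5.6, -9.7]
gripper_width: 0.211
```

Call:
{"method": "send_rows", "body": {"commands": [{"translation": [0.0019, 0, -0.0019], "rot": [0, 0, 0], "grip": 0.0}, {"translation": [0.0019, 0, -0.0017], "rot": [0, 0, 0], "grip": 0.0}, {"translation": [0.002, 0, -0.0017], "rot": [0, 0, 0], "grip": 0.0}, {"translation": [0.0021, 0, -0.0016], "rot": [0, 0, 0], "grip": 0.0}, {"translation": [0.0021, 0, -0.0015], "rot": [0, 0, 0], "grip": 0.0}]}}

```text
t: 16.75
eef_pos: [0.5629, -0.009, 0.1521]
tool_rot: [0.0, 0.996, -0.093, -0.004]
contact_force: [-4.1, 5.0, -8.1]
gripper_width: 0.211
```

Call:
{"method": "send_rows", "body": {"commands": [{"translation": [0.0023, 0, -0.0013], "rot": [0, 0, 0], "grip": 0.0}, {"translation": [0.0023, 0, -0.0012], "rot": [0, 0, 0], "grip": 0.0}, {"translation": [0.0024, 0, -0.0012], "rot": [0, 0, 0], "grip": 0.0}, {"translation": [0.0024, 0, -0.0009], "rot": [0, 0, 0], "grip": 0.0}, {"translation": [0.0025, 0, -0.0009], "rot": [0, 0, 0], "grip": 0.0}]}}

```text
t: 17.17
eef_pos: [0.574, -0.011, 0.1579]
tool_rot: [0.0, 0.996, -0.093, -0.004]
contact_force: [-8.4, 5.9, -1.1]
gripper_width: 0.212
```

Call:
{"method": "send_rows", "body": {"commands": [{"translation": [0.0025, 0, -0.0007], "rot": [0, 0, 0], "grip": 0.0}, {"translation": [0.0025, 0, -0.0006], "rot": [0, 0, 0], "grip": 0.0}, {"translation": [0.0026, 0, -0.0005], "rot": [0, 0, 0], "grip": 0.0}, {"translation": [0.0026, 0, -0.0003], "rot": [0, 0, 0], "grip": 0.0}, {"translation": [0.0026, 0, -0.0002], "rot": [0, 0, 0], "grip": 0.0}]}}

```text
t: 17.58
eef_pos: [0.5873, -0.0135, 0.161]
tool_rot: [0.0, 0.996, -0.093, -0.004]
contact_force: [-7.4, 5.2, 0.9]
gripper_width: 0.209
```

```bash
python3 - <<'E'
from h import *
status()
E
```

```text
t 17.58 p [ 0.5873 -0.0135  0.161 ] mill [0.0019 0.1332 0.161 ] yawx -0.1858 tilt [-0.0072 -0.    ] Fmill [-8.26  3.75  0.86] w 0.209
```

```bash
cat > fit.py <<'E'
from h import *
from scipy.optimize import least_squares
D=np.array(eval(open('data.txt').read()))
P=(M.T@(D[:,:3]-O).T).T; F=(M.T@D[:,3:6].T).T
s=D[:,6]
r=least_squares(lambda c:np.hypot(P[:,0]-c[0],P[:,2]-c[1])-c[2],[.004,.111,.05]); c=r.x; print('circle',c,np.abs(r.fun).max())
th=np.arctan2(P[:,0]-c[0],P[:,2]-c[1])
Ft=F[:,0]*np.cos(th)-F[:,2]*np.sin(th); Fr=F[:,0]*np.sin(th)+F[:,2]*np.cos(th)
# resistance -Ft = s*(f) + w*sin(phi) ; heavy offset a: heavy angle (from top)=th+a; gravity torque drives growing: +W sin(th+a)
A=np.c_[s,-np.sin(th),-np.cos(th)]
for nm,AA in (('base',A),('+|Fr|',np.c_[A,s*np.abs(Fr)])):
    x,res,_,_=np.linalg.lstsq(AA,-Ft,rcond=None)
    W=np.hypot(x[1],x[2]); a=np.arctan2(x[2],x[1])
    print(nm,x.round(2),'W',W.round(2),'offset a deg',np.degrees(a).round(1),'drum target deg (heavy down)',np.degrees(np.pi-a).round(1)%360,'rms',np.sqrt(np.mean((AA@x+Ft)**2)).round(2))
for i in range(len(th)): print(round(np.degrees(th[i])%360,1),'Ft',Ft[i].round(1),'fit',-(A@np.linalg.lstsq(A,-Ft,rcond=None)[0])[i].round(1),'Fr',Fr[i].round(1))
E
cat > data.txt <<'E'
[[0.6087,-0.0174,0.1575,-1.7,0.4,14.6,1],[0.6211,-0.0198,0.1507,2.7,-0.7,12.5,1],[0.63,-0.0216,0.142,4.8,-2.1,9.6,1],[0.6367,-0.0228,0.1303,8.3,-1.4,8.0,1],[0.6399,-0.0235,0.1175,11.3,-1.9,5.3,1],[0.6399,-0.0235,0.1032,9.0,1.0,0.6,1],[0.6359,-0.0227,0.0906,11.0,-0.2,-2.8,1],[0.6284,-0.0212,0.0792,12.9,0.3,-8.9,1],[0.6163,-0.0191,0.0681,1.3,1.5,-0.9,1],[0.6045,-0.0168,0.063,2.1,-0.1,1.2,1],[0.5925,-0.0146,0.0611,2.5,0.2,5.0,1],[0.5795,-0.0121,0.0628,2.9,0.4,2.8,1],[0.5679,-0.0099,0.0674,6.3,-0.2,2.0,1],[0.5577,-0.0079,0.0749,6.1,0.9,-0.2,1],[0.5498,-0.0064,0.0848,8.4,0.3,-0.9,1],[0.5448,-0.0054,0.096,6.6,2.3,-4.3,1],[0.5424,-0.005,0.1085,7.5,2.1,-7.3,1],[0.5431,-0.0052,0.121,7.4,3.0,-10.0,1],[0.5467,-0.0059,0.1326,6.3,2.1,-12.9,1],[0.5533,-0.0071,0.1429,-0.4,5.6,-9.7,1],[0.5629,-0.009,0.1521,-4.1,5.0,-8.1,1],[0.574,-0.011,0.1579,-8.4,5.9,-1.1,1],[0.5873,-0.0135,0.161,-7.4,5.2,0.9,1]]
E
python3 fit.py
```

```text
circle [0.00588966 0.11120782 0.0499105 ] 0.00040594712885590883
base [ 5.09  2.45 -2.92] W 3.81 offset a deg -49.9 drum target deg (heavy down) 229.9 rms 0.51
+|Fr| [ 4.9   2.52 -2.88  0.03] W 3.83 offset a deg -48.8 drum target deg (heavy down) 228.8 rms 0.5
20.9 Ft -6.8 fit -6.9 Fr 13.0
37.5 Ft -5.4 fit -5.9 Fr 11.6
52.0 Ft -4.4 fit -5.0 Fr 9.9
67.6 Ft -4.2 fit -3.9 Fr 10.8
82.8 Ft -3.8 fit -3.0 Fr 12.0
99.2 Ft -2.0 fit -2.2 Fr 8.4
114.4 Ft -1.9 fit -1.7 Fr 11.0
130.3 Ft -1.4 fit -1.3 Fr 15.4
149.4 Ft -0.4 fit -1.3 Fr 1.3
164.4 Ft -2.3 fit -1.6 Fr -0.6
178.6 Ft -2.5 fit -2.1 Fr -4.9
193.9 Ft -2.0 fit -2.8 Fr -3.4
208.5 Ft -4.5 fit -3.7 Fr -4.7
223.3 Ft -4.4 fit -4.6 Fr -3.8
238.0 Ft -5.1 fit -5.6 Fr -6.5
252.2 Ft -5.9 fit -6.5 Fr -4.4
266.9 Ft -7.7 fit -7.4 Fr -6.6
281.3 Ft -8.5 fit -8.1 Fr -8.5
295.3 Ft -9.2 fit -8.6 Fr -10.7
309.4 Ft -8.4 fit -8.8 Fr -5.0
324.8 Ft -8.7 fit -8.9 Fr -3.8
339.4 Ft -9.1 fit -8.7 Fr 2.3
355.4 Ft -8.1 fit -8.2 Fr 1.6
```

```bash
sed -i 's/X=np.round/X=np.round/; s/print(round(a0+step\*(i+5),1),\[.*/print(round(a0+step*(i+5),1),[(float(round(X[j+1]-X[j],1)),float(round(Z[j+1]-Z[j],1))) for j in range(i,i+5)])/' plan.py; python3 plan.py 358 -2.9 9
```

```text
343.5 [(-2.6, 0.2), (-2.5, 0.3), (-2.5, 0.4), (-2.5, 0.5), (-2.4, 0.7)]
329.0 [(-2.4, 0.7), (-2.4, 0.9), (-2.3, 1.1), (-2.3, 1.1), (-2.2, 1.2)]
314.5 [(-2.1, 1.4), (-2.1, 1.5), (-1.9, 1.5), (-1.9, 1.7), (-1.9, 1.8)]
300.0 [(-1.7, 1.8), (-1.6, 1.9), (-1.6, 2.1), (-1.4, 2.0), (-1.3, 2.2)]
285.5 [(-1.2, 2.2), (-1.1, 2.3), (-1.0, 2.3), (-0.8, 2.4), (-0.8, 2.4)]
271.0 [(-0.6, 2.5), (-0.5, 2.5), (-0.3, 2.5), (-0.3, 2.5), (-0.1, 2.5)]
256.5 [(0.0, 2.6), (0.2, 2.5), (0.3, 2.5), (0.4, 2.5), (0.5, 2.5)]
242.0 [(0.6, 2.4), (0.8, 2.4), (0.9, 2.4), (1.0, 2.3), (1.2, 2.3)]
227.5 [(1.2, 2.2), (1.4, 2.1), (1.4, 2.1), (1.6, 2.0), (1.6, 1.9)]
```

Call:
{"method": "send_rows", "body": {"commands": [{"translation": [-0.0026, 0, 0.0002], "rot": [0, 0, 0], "grip": 0.0}, {"translation": [-0.0025, 0, 0.0003], "rot": [0, 0, 0], "grip": 0.0}, {"translation": [-0.0025, 0, 0.0004], "rot": [0, 0, 0], "grip": 0.0}, {"translation": [-0.0025, 0, 0.0005], "rot": [0, 0, 0], "grip": 0.0}, {"translation": [-0.0024, 0, 0.0007], "rot": [0, 0, 0], "grip": 0.0}]}}

```text
t: 18.0
eef_pos: [0.5785, -0.0119, 0.1597]
tool_rot: [-0.0, 0.996, -0.093, 0.001]
contact_force: [2.4, 3.3, -1.5]
gripper_width: 0.212
```

Call:
{"method": "send_rows", "body": {"commands": [{"translation": [-0.0024, 0, 0.0007], "rot": [0, 0, 0], "grip": 0.0}, {"translation": [-0.0024, 0, 0.0009], "rot": [0, 0, 0], "grip": 0.0}, {"translation": [-0.0023, 0, 0.0011], "rot": [0, 0, 0], "grip": 0.0}, {"translation": [-0.0023, 0, 0.0011], "rot": [0, 0, 0], "grip": 0.0}, {"translation": [-0.0022, 0, 0.0012], "rot": [0, 0, 0], "grip": 0.0}]}}

```text
t: 18.42
eef_pos: [0.5668, -0.0097, 0.1544]
tool_rot: [-0.0, 0.996, -0.093, 0.0]
contact_force: [2.0, 3.6, 1.2]
gripper_width: 0.214
```

Call:
{"method": "send_rows", "body": {"commands": [{"translation": [-0.0021, 0, 0.0014], "rot": [0, 0, 0], "grip": 0.0}, {"translation": [-0.0021, 0, 0.0015], "rot": [0, 0, 0], "grip": 0.0}, {"translation": [-0.0019, 0, 0.0015], "rot": [0, 0, 0], "grip": 0.0}, {"translation": [-0.0019, 0, 0.0017], "rot": [0, 0, 0], "grip": 0.0}, {"translation": [-0.0019, 0, 0.0018], "rot": [0, 0, 0], "grip": 0.0}]}}

```text
t: 18.83
eef_pos: [0.5568, -0.0077, 0.1463]
tool_rot: [-0.0, 0.996, -0.093, -0.0]
contact_force: [0.1, 4.6, 1.8]
gripper_width: 0.216
```

```bash
python3 - <<'E'
from h import *
status()
E
```

```text
t 18.83 p [ 0.5568 -0.0077  0.1463] mill [-0.0292  0.1332  0.1463] yawx -0.1862 tilt [-0.0003  0.0002] Fmill [-0.8   4.54  1.8 ] w 0.216
```

Call:
{"method": "send_rows", "body": {"commands": [{"translation": [-0.0017, 0, 0.0018], "rot": [0, 0, 0], "grip": 0.0}, {"translation": [-0.0016, 0, 0.0019], "rot": [0, 0, 0], "grip": 0.0}, {"translation": [-0.0016, 0, 0.0021], "rot": [0, 0, 0], "grip": 0.0}, {"translation": [-0.0014, 0, 0.002], "rot": [0, 0, 0], "grip": 0.0}, {"translation": [-0.0013, 0, 0.0022], "rot": [0, 0, 0], "grip": 0.0}]}}

```text
t: 19.25
eef_pos: [0.5492, -0.0063, 0.1361]
tool_rot: [-0.0, 0.996, -0.093, -0.0]
contact_force: [-1.7, 6.0, 2.2]
gripper_width: 0.213
```

Call:
{"method": "send_rows", "body": {"commands": [{"translation": [-0.0012, 0, 0.0022], "rot": [0, 0, 0], "grip": 0.0}, {"translation": [-0.0011, 0, 0.0023], "rot": [0, 0, 0], "grip": 0.0}, {"translation": [-0.001, 0, 0.0023], "rot": [0, 0, 0], "grip": 0.0}, {"translation": [-0.0008, 0, 0.0024], "rot": [0, 0, 0], "grip": 0.0}, {"translation": [-0.0008, 0, 0.0024], "rot": [0, 0, 0], "grip": 0.0}]}}

```text
t: 19.67
eef_pos: [0.5445, -0.0053, 0.1245]
tool_rot: [-0.0, 0.996, -0.093, -0.0]
contact_force: [-0.6, 4.9, 2.9]
gripper_width: 0.214
```

Call:
{"method": "send_rows", "body": {"commands": [{"translation": [-0.0006, 0, 0.0025], "rot": [0, 0, 0], "grip": 0.0}, {"translation": [-0.0005, 0, 0.0025], "rot": [0, 0, 0], "grip": 0.0}, {"translation": [-0.0003, 0, 0.0025], "rot": [0, 0, 0], "grip": 0.0}, {"translation": [-0.0003, 0, 0.0025], "rot": [0, 0, 0], "grip": 0.0}, {"translation": [-0.0001, 0, 0.0025], "rot": [0, 0, 0], "grip": 0.0}]}}

```text
t: 20.08
eef_pos: [0.5427, -0.005, 0.112]
tool_rot: [-0.0, 0.996, -0.093, -0.0]
contact_force: [-0.7, 5.2, 1.9]
gripper_width: 0.208
```

Call:
{"method": "send_rows", "body": {"commands": [{"translation": [0, 0, 0.0026], "rot": [0, 0, 0], "grip": 0.0}, {"translation": [0.0002, 0, 0.0025], "rot": [0, 0, 0], "grip": 0.0}, {"translation": [0.0003, 0, 0.0025], "rot": [0, 0, 0], "grip": 0.0}, {"translation": [0.0004, 0, 0.0025], "rot": [0, 0, 0], "grip": 0.0}, {"translation": [0.0005, 0, 0.0025], "rot": [0, 0, 0], "grip": 0.0}]}}

```text
t: 20.5
eef_pos: [0.5441, -0.0053, 0.0994]
tool_rot: [-0.0, 0.996, -0.093, -0.0]
contact_force: [-0.1, 5.0, 3.5]
gripper_width: 0.215
```

```bash
python3 - <<'E'
from h import *
status()
E
```

```text
t 20.5 p [ 0.5441 -0.0053  0.0994] mill [-0.0421  0.1332  0.0994] yawx -0.186 tilt [-0.0006  0.0002] Fmill [-0.99  4.88  3.52] w 0.215
```

Call:
{"method": "send_rows", "body": {"commands": [{"translation": [0.0006, 0, 0.0024], "rot": [0, 0, 0], "grip": 0.0}, {"translation": [0.0008, 0, 0.0024], "rot": [0, 0, 0], "grip": 0.0}, {"translation": [0.0009, 0, 0.0024], "rot": [0, 0, 0], "grip": 0.0}, {"translation": [0.001, 0, 0.0023], "rot": [0, 0, 0], "grip": 0.0}, {"translation": [0.0012, 0, 0.0023], "rot": [0, 0, 0], "grip": 0.0}]}}

```text
t: 20.92
eef_pos: [0.5485, -0.0061, 0.0877]
tool_rot: [-0.0, 0.996, -0.093, -0.0]
contact_force: [-0.5, 4.4, 3.2]
gripper_width: 0.211
```

Call:
{"method": "send_rows", "body": {"commands": [{"translation": [0.0012, 0, 0.0022], "rot": [0, 0, 0], "grip": 0.0}, {"translation": [0.0014, 0, 0.0021], "rot": [0, 0, 0], "grip": 0.0}, {"translation": [0.0014, 0, 0.0021], "rot": [0, 0, 0], "grip": 0.0}, {"translation": [0.0016, 0, 0.002], "rot": [0, 0, 0], "grip": 0.0}, {"translation": [0.0016, 0, 0.0019], "rot": [0, 0, 0], "grip": 0.0}]}}

```text
t: 21.33
eef_pos: [0.5555, -0.0075, 0.0774]
tool_rot: [0.0, 0.996, -0.093, -0.0]
contact_force: [-0.8, 6.0, 5.1]
gripper_width: 0.21
```

```bash
python3 - <<'E'
from h import *
status()
d=eval(open('data.txt').read())
d+=[[.5785,-.0119,.1597,2.4,3.3,-1.5,-1],[.5668,-.0097,.1544,2,3.6,1.2,-1],[.5568,-.0077,.1463,.1,4.6,1.8,-1],[.5492,-.0063,.1361,-1.7,6,2.2,-1],[.5445,-.0053,.1245,-.6,4.9,2.9,-1],[.5427,-.005,.112,-.7,5.2,1.9,-1],[.5441,-.0053,.0994,-.1,5,3.5,-1]]
o=get_obs(); d.append([*np.round(o['eef_pos'],4),*np.round(o['contact_force'],1),-1])
open('data.txt','w').write(str([[float(x) for x in r] for r in d]))
E
python3 fit.py
```

```text
t 21.33 p [ 0.5555 -0.0075  0.0774] mill [-0.0305  0.1331  0.0774] yawx -0.186 tilt [-0.001  0.   ] Fmill [-1.93  5.78  5.06] w 0.21
circle [0.00599045 0.11121973 0.04986669] 0.0004312718749385283
base [ 5.04  2.52 -2.95] W 3.88 offset a deg -49.5 drum target deg (heavy down) 229.5 rms 0.52
+|Fr| [ 4.91  2.53 -2.91  0.02] W 3.86 offset a deg -49.0 drum target deg (heavy down) 229.0 rms 0.51
20.8 Ft -6.8 fit -6.9 Fr 13.0
37.4 Ft -5.4 fit -5.9 Fr 11.6
51.9 Ft -4.4 fit -4.9 Fr 9.9
67.5 Ft -4.2 fit -3.8 Fr 10.8
82.8 Ft -3.8 fit -2.9 Fr 12.0
99.2 Ft -2.0 fit -2.1 Fr 8.4
114.5 Ft -1.9 fit -1.5 Fr 11.0
130.4 Ft -1.4 fit -1.2 Fr 15.4
149.5 Ft -0.4 fit -1.2 Fr 1.3
164.5 Ft -2.3 fit -1.5 Fr -0.6
178.7 Ft -2.5 fit -2.0 Fr -4.9
194.0 Ft -2.0 fit -2.8 Fr -3.4
208.6 Ft -4.5 fit -3.7 Fr -4.7
223.3 Ft -4.4 fit -4.6 Fr -3.9
238.0 Ft -5.1 fit -5.6 Fr -6.5
252.2 Ft -5.9 fit -6.5 Fr -4.4
266.9 Ft -7.7 fit -7.4 Fr -6.6
281.3 Ft -8.5 fit -8.1 Fr -8.5
295.2 Ft -9.2 fit -8.6 Fr -10.7
309.3 Ft -8.4 fit -8.9 Fr -5.0
324.7 Ft -8.7 fit -8.9 Fr -3.7
339.3 Ft -9.1 fit -8.7 Fr 2.3
355.2 Ft -8.1 fit -8.2 Fr 1.6
344.9 Ft 1.3 fit 1.5 Fr -1.9
329.9 Ft 1.7 fit 1.2 Fr 0.4
314.9 Ft 0.7 fit 1.2 Fr 1.8
300.1 Ft 0.5 fit 1.4 Fr 3.5
285.5 Ft 2.4 fit 1.8 Fr 2.2
270.9 Ft 1.9 fit 2.5 Fr 1.7
256.2 Ft 3.6 fit 3.3 Fr 0.2
227.2 Ft 5.0 fit 5.2 Fr -2.1
```

Call:
{"method": "send_rows", "body": {"commands": [{"translation": [0, 0, 0], "rot": [0, 0, 0], "grip": 0.0}, {"translation": [0, 0, 0], "rot": [0, 0, 0], "grip": 0.0}, {"translation": [0, 0, 0], "rot": [0, 0, 0], "grip": 0.0}, {"translation": [0, 0, 0], "rot": [0, 0, 0], "grip": 0.0}, {"translation": [0, 0, 0], "rot": [0, 0, 0], "grip": 0.0}]}}

```text
t: 21.75
eef_pos: [0.5558, -0.0076, 0.0773]
tool_rot: [-0.0, 0.996, -0.093, -0.0]
contact_force: [0.8, 5.2, -1.0]
gripper_width: 0.213
```

Call:
{"method": "send_rows", "body": {"commands": [{"translation": [0, 0, 0], "rot": [0, 0, 0], "grip": 0.0}, {"translation": [0, 0, 0], "rot": [0, 0, 0], "grip": 0.0}, {"translation": [0, 0, 0], "rot": [0, 0, 0], "grip": 0.0}, {"translation": [0, 0, 0], "rot": [0, 0, 0], "grip": 0.0}, {"translation": [0, 0, 0], "rot": [0, 0, 0], "grip": 0.0}]}}

```text
t: 22.17
eef_pos: [0.5558, -0.0076, 0.0773]
tool_rot: [-0.0, 0.996, -0.093, -0.0]
contact_force: [1.7, 4.6, -0.2]
gripper_width: 0.212
```

```bash
python3 - <<'E'
from h import *
status(); o=get_obs(); p=M.T@(np.asarray(o['eef_pos'])-O)
print('theta',np.degrees(np.arctan2(p[0]-.006,p[2]-.1112))%360,np.abs(o['joint_vel']).max())
c=read_camera('side'); save(c,'side6','side6')
a=dict(np.load('side4.npz'))
cv2.imwrite('pics/side6z.png',np.hstack([cv2.resize(k['pixels'][150:210,260:340,::-1],None,fx=5,fy=5,interpolation=cv2.INTER_CUBIC) for k in (a,c)]))
E
```

```text
t 22.17 p [ 0.5558 -0.0076  0.0773] mill [-0.0302  0.1331  0.0773] yawx -0.186 tilt [-0.0001  0.0003] Fmill [ 0.79  4.84 -0.21] w 0.212
theta 226.8588238764712 0.0026913988574430885
```

View pics/side6.png

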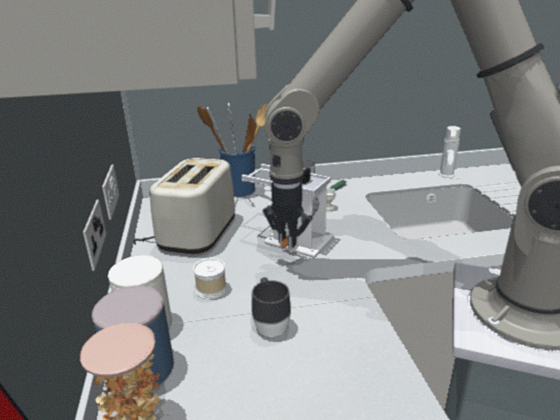

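View pics/side6z.png

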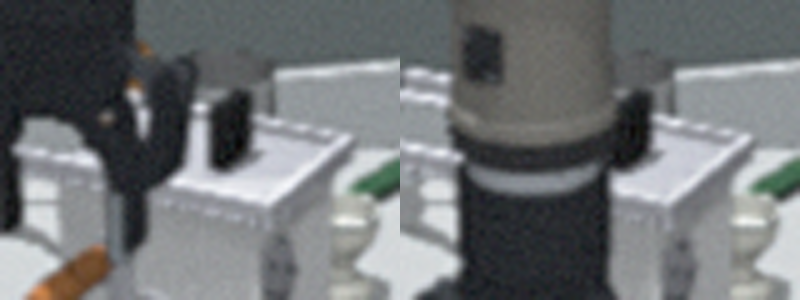

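The picture shows the tab at the same place as after shutting (zoom about 630,130 against 230,130), with the mug, tin and egg cup where they were.

```bash
python3 -c "
from station import *
print(hand_in()); print(get_obs()['t'])"
```

```text
the job is handed in; nothing more can be done
None
the job is handed in; nothing more can be done
```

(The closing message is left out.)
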